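Put the jeweller's kit back in its matching places

TASK

Set the bench in order: stand the flux jar in the ring on the larger round cork pad and the thread spool in the ring on the smaller one, lay the steel block flat inside the outline on the rectangular pad with long side along long side, and lift the brass tube out of the open cradle and lay it down in both saddles of the dark rack with the end plates. Any order will do; leave each thing centred in its own place, released and at rest.

Things in the scene. Friction and masses are not known exactly. Their poses are not given: they have to be found in the camera images.
- jar: Flux jar: squat round white jar with a green screw lid, 58 mm diameter, 50 mm tall, about 0.13 kg, standing on the bench (once placed, on its pad). Grip it round the white body, 10 to 35 mm above its foot: it is 56 mm wide there; the lid is only for show and cannot be gripped. Origin: centre of its underside, z up.
- spool: Thread spool on the free front part of the bench (a like one far back beside the lamp and boiler is not meant): red thread between two pale wooden flanges, standing on end, 38 mm diameter, 45 mm tall, 0.05 kg; it grips as a plain cylinder of 38 mm over its whole height. Origin: centre of its underside, z along the spool's axis (up).
- block: Bench block: flat plain steel block, 55 mm (its x) by 70 mm (its y) and 18 mm thick (z), 0.55 kg, lying flat; take it by the sides across the 55 mm. Origin: centre of its underside.
- tube: Round brass tube, 16 mm diameter, 120 mm long, about 0.12 kg; at the start it lies level in the V saddles of the cradle and rolls easily. Origin: middle of its axis; x along the axis.
- jar_pad: The larger round cork pad, 74 mm diameter, top 5 mm above the bench, fixed, with a dark ring outline 60 to 65 mm across: the jar's place. Origin: centre of its underside, on the bench.
- spool_pad: The smaller round cork pad, 56 mm diameter, top 5 mm above the bench, fixed, with a dark ring outline 40 to 45 mm across: the spool's place. Origin: centre of its underside, on the bench.
- block_pad: The rectangular cork pad, 69 mm (its x) by 84 mm (its y), top 5 mm above the bench, fixed, with a dark rectangular outline 57 to 62 by 72 to 77 mm: the block's place, long side along long side. Origin: centre of its underside, on the bench.
- cradle: Working cradle, where the tube starts: pale wooden board 112 mm (x) by 50 mm (y), 8 mm thick, fixed to the bench, without end plates, carrying two steel V saddles (14 mm wide in x, at x = -42 and +42 mm, 41 mm across in y, tops 43 mm above the bench). The gap of 70 mm between the saddles is free for fingers down to the board. The tube lies along its x with its axis 36 mm above the bench, up to 6 mm off the middle. Origin: centre of the board's underside.
- tube_rack: Tube rack, the tube's place: dark wooden board 152 mm (x) by 56 mm (y), 8 mm thick, fixed, with an upright dark wooden plate at each end (40 mm tall, 140 mm clear between the plates) and the same two steel V saddles as the cradle at x = -42 and +42 mm (70 mm free between them). The tube lies home with its axis along x, 36 mm above the bench; the V mouths are 36 mm wide at the top, 43 mm above the bench. Origin: centre of the board's underside.

How it is judged:
By the outcome, as a careful person would: the job done as asked, in the order asked, and still so for the second after the job is handed in, with the robot touching nothing.
It also fails if it takes over 96 s, if anything falls off the work surface, if the arm or the gripper's body presses on something with over 40 N, if the wrist force passes 120 N, or if a joint passes its speed limit or range.

ROBOT

A 6-joint arm with a two-finger parallel gripper is mounted at the origin on a cart in front of the work surface, level with it; the furniture and walls round the work are solid. World frame = base frame: x ahead of the robot, y to its left, z up, the work surface at z = 0. Lengths are in m, angles in rad, forces in N, time in s.
With the tool pointing down it reaches from about 0.375 to 0.9 m from the base axis. Payload 3.1 kg.
Tool frame: the origin (TCP) lies where the fingers leave the gripper's body, on its centre line; the fingertips stand 73 mm ahead of it and the grasp point (between the pads) lies 54 mm ahead of it; z points along the fingers, y is the line along which they close (so a half turn about z gives the same grasp; the last joint's range is limited). The gripper opens to 85 mm and grips with 20 to 120 N. Pads are 22 mm wide; open, the fingers measure 114 mm over their backs; the gripper's body (76 mm by 85 mm) begins 54 mm behind the grasp point. The pads swing forward as they close: fully open they stand 13 mm farther back than shut.
Start: joints at [-1.5, 0.527, 1.433, -0, 1.181, -0.178], TCP at [0.154, -0.606, 0.304] pointing down, gripper open.
Joint ranges: [-3.08, 3.08], [-0.75, 2.2], [0.22, 2.44], [-1.43, 4.57], [0, 2.65], [-2.85, 2.85]. Speed limits (rad/s): [2.79, 2.79, 3.14, 3.14, 3.14, 3.14].

INTERFACE

Orientations are given as a unit quaternion [x, y, z, w].
In Python, from station import manip gives the robot as it stands.
- The arm moves only by the shell command python3 -m crank 'ROWS' [FORCE]. ROWS is JSON, a list of rows, each an object with "dp": the shift along the tool's x, y, z normalised to -1 to 1, where 1 is 50 cm, a list of three; "delta_rot": the turn, a rotation vector about the tool's x, y, z normalised to -1 to 1, where 1 is 2 pi rad, a list of three; "fingers": the opening, from -1 (shut) to 1 (fully open). A call has 1 to 12 rows; each row shifts and turns the commanded pose from where the row before left it, along the tool's axes as they then stand; what a row does not reach is not made up. A row lasts 1/12 s, in which the tool goes at most 41.7 mm and 7.16 degrees, less where a joint would pass 70% of its speed; a pose out of reach is approached as far as the arm can. A call with a number of a shift or a turn outside -1 to 1 is refused whole. A call with a gripper value outside its range is refused whole. The fingers move at their own pace and stop on an object; FORCE is the grip in N (left out, the last holds). Time passes only in rows, so rows that do not move let the fingers close. It gives the time, the measured TCP pose, the force, the opening and the grip force at its end, in the units of the state.
- manip.sense(): the state, without advancing time (a new reading comes with each control period).
- manip.snapshot(name): name is "scene" or "top"; returns (picture, depth): 420x560x3 uint8, red, green, blue; 420x560 float32, m along the optical axis (not along the pixel's ray), 0 where there is no reading.
- manip.camera_model(name): a dict with "fx", "fy", "cx", "cy" (pixels), "origin" and "attitude" of the camera in the world. Camera axes: x right, y up, looking along -z (the intrinsics and any distortion apply to the point x, -y, -z); pixel columns grow to the right and rows downward; lengths in m; the calibration is good to about 2 mm. A picture is of the moment at which its call begins. camera_model takes no time and is no camera call.
- manip.sign_off(): hands the job in; it is judged then, once.
The state is a dict: "t": time; "q": joint angles; "qd": joint speeds; "tau": joint torques, N m; "tcp_pos": TCP position; "tool_rot": TCP orientation; "force": force on the tool from outside, world axes, zero at the start; "ft_torque": the same for the moment, N m; "finger_gap": opening from 0.0 (shut) to 1.0 (fully open); "gripper_force": force on a finger pad.
Only numpy, scipy, OpenCV 4.12 (cv2) and the standard library are available. Lean on these libraries where they do the work, as an engineer would, in place of code of your own. Each camera call takes 0.05 s, during which the arm holds its last target. There are 200 camera calls.

## Working session

There is one attempt and no reset: what is moved stays moved. The work goes in short steps, Python scripts to look and compute and a shell command to move; the robot and the scene stay as the last step left them, time stands still between calls to the robot, and variables do not carry over. Pictures are saved under pics/ and viewed, at most 17 in all, crops included, and the job is handed in when it is done.

```bash
ls; mkdir -p pics; python3 - <<'E'
from station import manip
import cv2,numpy as np
print(manip.sense())
for n in("scene","top"):
    p,d=manip.snapshot(n);cv2.imwrite(f"pics/{n}0.png",p[:,:,::-1]);np.save(f"pics/{n}0.npy",d);print(manip.camera_model(n))
E
```

```text
pics
{'t': 0.0, 'q': array([-1.50049603e+00,  5.28473093e-01,  1.43393057e+00, -5.61428901e-06,
        1.18139501e+00, -1.78498949e-01]), 'qd': array([-7.86172441e-04, -2.04078175e-03, -2.25176146e-03,  3.49718111e-04,
        2.55773705e-05, -4.81559027e-04]), 'tau': array([ 1.17452772e-03, -4.42354202e+01, -1.78025597e+01,  4.41954262e-05,
        8.60494998e-03,  4.08992392e-06]), 'tcp_pos': array([ 0.15388737, -0.60516759,  0.3029202 ]), 'tool_rot': array([ 9.92271604e-01,  1.24080003e-01,  5.70510390e-05, -1.10153777e-03]), 'force': array([-0.43478154, -0.21960607, -1.19059867]), 'ft_torque': array([-0.01789173, -0.02407468, -0.02384216]), 'gripper_force': 0.0, 'finger_gap': 1.0010723647312936}
{'fx': 538.0626459713301, 'fy': 538.0626459713301, 'cx': 279.0347693518237, 'cy': 220.0166428664925, 'origin': array([-0.28015966,  0.76393394,  0.6915016 ]), 'attitude': array([-0.21229771,  0.45529672,  0.78738788, -0.35728826])}
{'fx': 446.01284950623904, 'fy': 446.01284950623904, 'cx': 273.6495576742663, 'cy': 207.99270110706507, 'origin': array([0.53655943, 0.02530053, 0.98465908]), 'attitude': array([-0.02065369,  0.00894758,  0.71691474, -0.6967974 ])}
```

View pics/scene0.png

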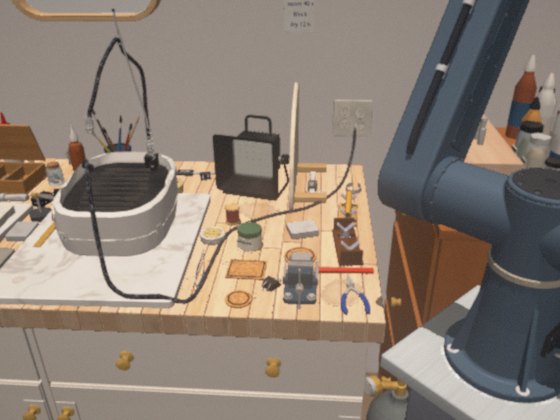

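View pics/top0.png

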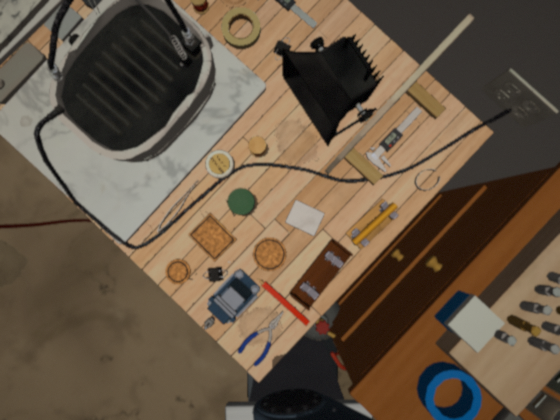

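```bash
cat > h.py <<'E'
import numpy as np,cv2
from scipy.spatial.transform import Rotation as R
from station import manip
def ray(n,u,v):
    c=manip.camera_model(n)
    d=np.stack([(np.asarray(u,float)-c['cx'])/c['fx'],-(np.asarray(v,float)-c['cy'])/c['fy'],-np.ones(np.shape(u))],-1)
    return c['origin'],d@R.from_quat(c['attitude']).as_matrix().T
def onplane(n,u,v,z):
    o,d=ray(n,u,v); return o+d*((z-o[2])/d[...,2])[...,None]
def cloud(n,depth):
    v,u=np.mgrid[:depth.shape[0],:depth.shape[1]]; o,d=ray(n,u,v); P=o+d*depth[...,None]; P[depth==0]=np.nan; return P
E
python3 - <<'E'
from h import *
im=cv2.imread('pics/top0.png');d=np.load('pics/top0.npy')
print(manip.camera_model('top').keys())
P=cloud('top',d)
for nm,(u,v) in dict(jar=(240,202),spool=(258,146),block=(305,217),jp=(269,254),sp=(178,271),bp=(212,236),tube=(375,222),rack=(325,272),cable=(250,167),cable2=(300,174),cable3=(360,180),cable4=(215,190),cable5=(180,222),cable6=(140,245),vise=(233,296),bench=(285,240),lampcorner=(335,140),board=(340,155), boardtop=(440,50),cableend=(450,150)).items(): print(nm,P[v,u].round(3))
cv2.imwrite('pics/crop.png',cv2.resize(im[130:330,150:415],None,fx=3,fy=3,interpolation=cv2.INTER_CUBIC))
# height map
h=P[...,2]; 
cv2.imwrite('pics/h.png',cv2.resize(cv2.applyColorMap((np.nan_to_num(np.clip((h+.01)/.2,0,1))*255).astype(np.uint8),cv2.COLORMAP_JET)[100:350,130:450],None,fx=2.4,fy=2.4,interpolation=cv2.INTER_NEAREST))
E
```

```text
dict_keys(['fx', 'fy', 'cx', 'cy', 'origin', 'attitude'])
jar [0.591 0.111 0.05 ]
spool [0.709 0.07  0.046]
block [ 0.556 -0.027  0.015]
jp [0.477 0.054 0.006]
sp [0.446 0.255 0.005]
bp [0.52  0.178 0.004]
tube [ 0.541 -0.171  0.046]
rack [ 0.435 -0.067  0.004]
cable [0.67  0.091 0.003]
cable2 [ 0.652 -0.02  -0.003]
cable3 [ 0.633 -0.149  0.012]
cable4 [0.621 0.17  0.003]
cable5 [0.553 0.249 0.001]
cable6 [0.505 0.335 0.012]
vise [0.399 0.127 0.075]
bench [ 0.507  0.018 -0.   ]
lampcorner [ 0.725 -0.099  0.002]
board [ 0.672 -0.092  0.124]
boardtop [ 0.821 -0.245  0.255]
cableend [ 0.695 -0.351  0.001]
```

View pics/crop.png

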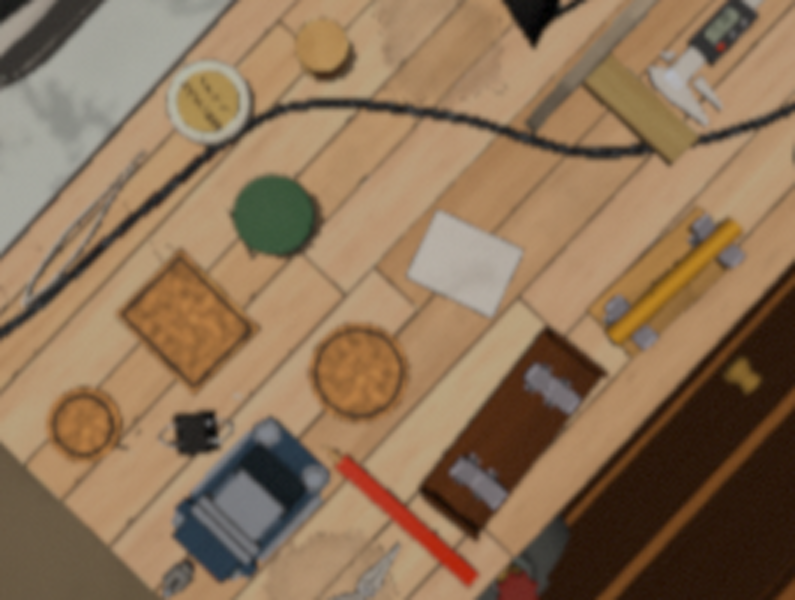

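View pics/h.png

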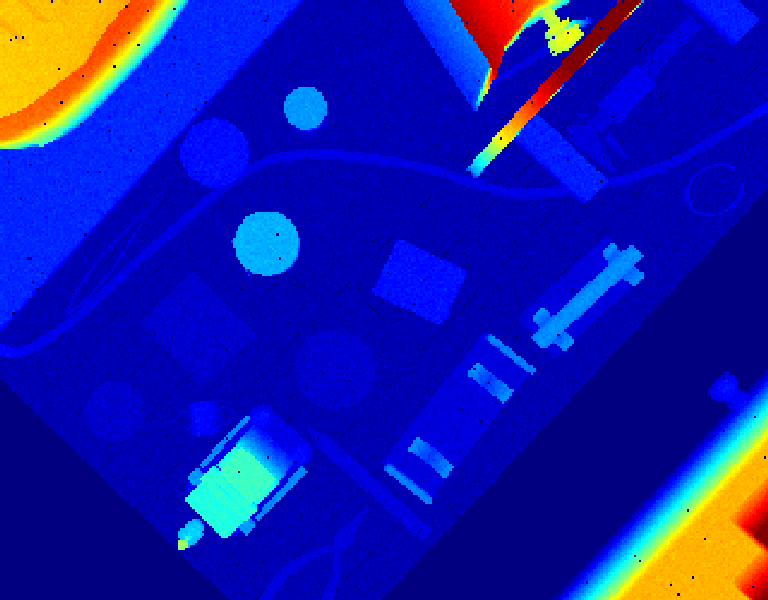

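```bash
cat > seg.py <<'E'
from h import *
def best(mask,uv,n=1):
    mask=cv2.morphologyEx(mask.astype(np.uint8),cv2.MORPH_OPEN,np.ones((3,3)))
    cs,_=cv2.findContours(mask,cv2.RETR_EXTERNAL,cv2.CHAIN_APPROX_NONE)
    cs=[c for c in cs if cv2.contourArea(c)>60]
    return max(cs,key=lambda c:cv2.pointPolygonTest(c,uv,True))[:,0]
def circ(c,z,cam='top'):
    p=onplane(cam,c[:,0],c[:,1],z)[:,:2]
    A=np.c_[2*p,np.ones(len(p))];s=np.linalg.lstsq(A,(p**2).sum(1),rcond=None)[0]
    r=np.sqrt(s[2]+s[:2]@s[:2]); return s[:2].round(4),(2*r).round(4),np.std(np.linalg.norm(p-s[:2],axis=1)).round(4)
def rect(c,z,cam='top'):
    p=onplane(cam,c[:,0],c[:,1],z)[:,:2]
    (x,y),(w,h),a=cv2.minAreaRect((p*1000).astype(np.float32))
    b=a if w>h else a+90
    return np.round([x/1000,y/1000],4),(round(max(w,h),1),round(min(w,h),1)),'long axis deg',round((b+90)%180-90,1)
E
python3 - <<'E'
from seg import *
im=cv2.imread('pics/top0.png');d=np.load('pics/top0.npy');hsv=cv2.cvtColor(im,cv2.COLOR_BGR2HSV).astype(int)
H,S,V=hsv[...,0],hsv[...,1],hsv[...,2]
z=cloud('top',cv2.medianBlur(d,5))[...,2]
for n,(u,v) in dict(jar=(240,202),spool=(258,146),block=(305,217),jp=(269,254),sp=(178,271),bp=(212,236),wood=(285,240),wood2=(200,260),tube=(375,222),rack=(325,272)).items(): print(n,np.median(hsv[v-3:v+4,u-3:u+4].reshape(-1,3),0))
o=np.zeros_like(im)
m=(H>35)&(H<95)&(S>60); o[m]=(0,255,0); print('jar',circ(best(m,(240,202)),.05)); 
m=z>.03; print('jar z',circ(best(m,(240,202)),.05)); print('spool',circ(best(m,(258,146)),.045))
m=(S<50)&(V>110); o[m]=(200,200,200); print('block',rect(best(m,(305,217)),.018))
m=((S>135)&(H<25))|(V<95); o[m&(o.sum(2)==0)]=(0,128,255)
for n,f,uv in(('jp',circ,(269,254)),('sp',circ,(178,271)),('bp',rect,(212,236))): print(n,f(best(m,uv),.005))
m=(V<80); print('rack',rect(best(m,(325,272)),.008))
m=(H>14)&(H<30)&(S>165);o[m]=(0,255,255);print('tube',rect(best(m,(375,222)),.036))
cv2.imwrite('pics/seg.png',cv2.resize(o[130:330,150:415],None,fx=3,fy=3,interpolation=cv2.INTER_NEAREST))
E
```

```text
jar [59. 78. 88.]
spool [ 17. 131. 179.]
block [ 17.  26. 179.]
jp [ 15. 159. 160.]
sp [ 15. 160. 158.]
bp [ 15. 159. 160.]
wood [ 15. 111. 164.]
wood2 [ 15. 111. 177.]
tube [ 19. 205. 165.]
rack [ 12. 194.  73.]
jar (array([0.5919, 0.1085]), np.float64(0.0533), np.float64(0.0008))
jar z (array([0.5932, 0.1093]), np.float64(0.0552), np.float64(0.0006))
spool (array([0.7125, 0.0727]), np.float64(0.0361), np.float64(0.0005))
block (array([ 0.5552, -0.0256]), (68.6, 54.2), 'long axis deg', 61.8)
jp (array([0.4779, 0.0529]), np.float64(0.0688), np.float64(0.0013))
sp (array([0.4448, 0.2554]), np.float64(0.0519), np.float64(0.0007))
bp (array([0.5186, 0.1777]), (80.8, 66.7), 'long axis deg', 43.8)
rack (array([ 0.4306, -0.0592]), (73.9, 47.1), 'long axis deg', -37.6)
tube (array([ 0.5381, -0.1717]), (117.1, 16.4), 'long axis deg', -46.8)
```

View pics/seg.png

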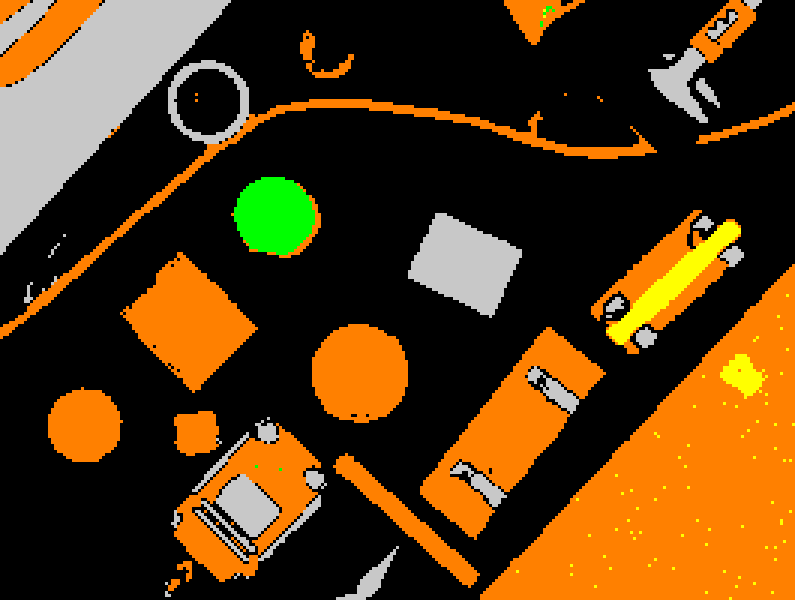

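```bash
cat > plan.py <<'E'
import sys
from h import *
def plan(x,y,z,yaw=None):
    s=manip.sense();r=R.from_quat(s['tool_rot']).as_matrix();p=s['tcp_pos']
    psi=np.degrees(np.arctan2(r[1,0],r[0,0]))
    d=r.T@(np.array([x,y,z])-p)/.5
    rz=0 if yaw is None else -((yaw-psi+90)%180-90)/360
    print('t',round(s['t'],2),'p',p.round(4),'psi',psi.round(2),'tilt',r[:,2].round(4),'F',s['force'].round(1),'gap',round(s['finger_gap'],3),'gf',round(s['gripper_force'],1))
    print('dp',d.round(4),'rows',np.ceil(np.linalg.norm(d)/.083),'rz',round(rz,4),'rows',np.ceil(abs(rz)/.0198))
if __name__=='__main__': plan(*map(float,sys.argv[1:]))
E
python3 - <<'E'
from seg import *
d=np.load('pics/top0.npy');P=cloud('top',cv2.medianBlur(d,3));z=P[...,2]
for name,uv in(('rack',(325,272)),('cradle',(375,222))):
    m=((z>.022)&(z<.06)).astype(np.uint8);n,l,st,c=cv2.connectedComponentsWithStats(m)
    for i in range(1,n):
        if np.hypot(*(c[i]-uv))<45 and st[i,4]>15:
            q=P[l==i]; cs,_=cv2.findContours((l==i).astype(np.uint8),0,1);print(name,c[i].round(1),st[i,4],'zmax',np.nanmax(q[:,2]).round(3),rect(max(cs,key=len)[:,0],.038),onplane('top',*c[i],.036)[:2].round(4))
E
python3 plan.py .5927 .109 .25 0
```

```text
rack [342.1 246.9] 76 zmax 0.04 (array([ 0.49  , -0.1019]), (50.8, 6.6), 'long axis deg', 49.6) [ 0.4901 -0.1021]
rack [333.7 258.7] 128 zmax 0.043 (array([ 0.4656, -0.0832]), (41.0, 13.8), 'long axis deg', 49.7) [ 0.4655 -0.0834]
rack [309.  289.8] 129 zmax 0.043 (array([ 0.4021, -0.0296]), (41.2, 14.2), 'long axis deg', 49.3) [ 0.4018 -0.0293]
rack [299.6 301. ] 85 zmax 0.041 (array([ 0.3793, -0.0087]), (49.3, 7.2), 'long axis deg', 50.0) [ 0.3788 -0.0088]
cradle [374.1 223.1] 597 zmax 0.045 (array([ 0.5381, -0.1712]), (120.2, 40.5), 'long axis deg', -48.8) [ 0.5383 -0.1713]
cradle [342.1 246.9] 76 zmax 0.04 (array([ 0.49  , -0.1019]), (50.8, 6.6), 'long axis deg', 49.6) [ 0.4901 -0.1021]
t 0.1 p [ 0.1539 -0.6052  0.303 ] psi 14.25 tilt [-1.e-04  2.e-03 -1.e+00] F [ 0.8  0.1 -0.4] gap 0.995 gf 0.0
dp [ 1.2023 -1.1682  0.1088] rows 21.0 rz 0.0396 rows 2.0
```

```bash
A='x'; python3 -m crank '[{"dp":[0.05,-0.0487,0.0045],"delta_rot":[0,0,0],"fingers":1},{"dp":[0.05,-0.0487,0.0045],"delta_rot":[0,0,0],"fingers":1},{"dp":[0.05,-0.0487,0.0045],"delta_rot":[0,0,0],"fingers":1},{"dp":[0.05,-0.0487,0.0045],"delta_rot":[0,0,0],"fingers":1},{"dp":[0.05,-0.0487,0.0045],"delta_rot":[0,0,0],"fingers":1},{"dp":[0.05,-0.0487,0.0045],"delta_rot":[0,0,0],"fingers":1},{"dp":[0.05,-0.0487,0.0045],"delta_rot":[0,0,0],"fingers":1},{"dp":[0.05,-0.0487,0.0045],"delta_rot":[0,0,0],"fingers":1},{"dp":[0.05,-0.0487,0.0045],"delta_rot":[0,0,0],"fingers":1},{"dp":[0.05,-0.0487,0.0045],"delta_rot":[0,0,0],"fingers":1},{"dp":[0.05,-0.0487,0.0045],"delta_rot":[0,0,0],"fingers":1},{"dp":[0.05,-0.0487,0.0045],"delta_rot":[0,0,0],"fingers":1}]' 40
python3 -m crank '[{"dp":[0.05,-0.0487,0.0045],"delta_rot":[0,0,0],"fingers":1},{"dp":[0.05,-0.0487,0.0045],"delta_rot":[0,0,0],"fingers":1},{"dp":[0.05,-0.0487,0.0045],"delta_rot":[0,0,0],"fingers":1},{"dp":[0.05,-0.0487,0.0045],"delta_rot":[0,0,0],"fingers":1},{"dp":[0.05,-0.0487,0.0045],"delta_rot":[0,0,0],"fingers":1},{"dp":[0.05,-0.0487,0.0045],"delta_rot":[0,0,0],"fingers":1},{"dp":[0.05,-0.0487,0.0045],"delta_rot":[0,0,0],"fingers":1},{"dp":[0.05,-0.0487,0.0045],"delta_rot":[0,0,0],"fingers":1},{"dp":[0.05,-0.0487,0.0045],"delta_rot":[0,0,0],"fingers":1},{"dp":[0.05,-0.0487,0.0045],"delta_rot":[0,0,0],"fingers":1},{"dp":[0,0,0],"delta_rot":[0,0,0.0198],"fingers":1},{"dp":[0,0,0],"delta_rot":[0,0,0.0198],"fingers":1}]'
python3 plan.py .5927 .109 .072 0
```

```text
t: 1.1
tcp_pos: [0.3793, -0.2678, 0.2907]
tool_rot: [0.991, 0.13, 0.005, 0.028]
force: [10.3, -1.6, 13.1]
finger_gap: 1.001
gripper_force: 1.6
t: 2.1
tcp_pos: [0.5556, 0.0511, 0.2537]
tool_rot: [1.0, -0.001, -0.0, -0.0]
force: [0.1, -0.8, -0.3]
finger_gap: 1.0
gripper_force: 0.0
t 2.1 p [0.5556 0.0511 0.2537] psi -0.12 tilt [-5.e-04  1.e-04 -1.e+00] F [ 0.1 -0.8 -0.3] gap 1.0 gf 0.0
dp [ 0.0741 -0.1159  0.3634] rows 5.0 rz -0.0003 rows 1.0
```

```bash
python3 -m crank '[{"dp":[0.037,-0.058,0],"delta_rot":[0,0,0],"fingers":1},{"dp":[0.037,-0.058,0],"delta_rot":[0,0,0],"fingers":1},{"dp":[0,0,0.06],"delta_rot":[0,0,0],"fingers":1},{"dp":[0,0,0.06],"delta_rot":[0,0,0],"fingers":1},{"dp":[0,0,0.06],"delta_rot":[0,0,0],"fingers":1},{"dp":[0,0,0.05],"delta_rot":[0,0,0],"fingers":1},{"dp":[0,0,0],"delta_rot":[0,0,0],"fingers":1}]'
python3 - <<'E'
from h import *
p,d=manip.snapshot('scene')
cv2.imwrite('pics/j1.png',cv2.resize(p[170:320,170:390,::-1],None,fx=3,fy=3,interpolation=cv2.INTER_CUBIC))
E
python3 plan.py .5927 .109 .072 0
```

```text
t: 2.68
tcp_pos: [0.5886, 0.107, 0.1341]
tool_rot: [1.0, 0.0, -0.006, -0.0]
force: [-1.0, -0.8, -0.3]
finger_gap: 0.999
gripper_force: 0.0
t 2.73 p [0.59   0.107  0.1366] psi 0.0 tilt [-7.4e-03  1.0e-04 -1.0e+00] F [-0.1  0.3  0.6] gap 1.0 gf 0.0
dp [ 0.0063 -0.0041  0.1291] rows 2.0 rz 0.0 rows 1.0
```

View pics/j1.png

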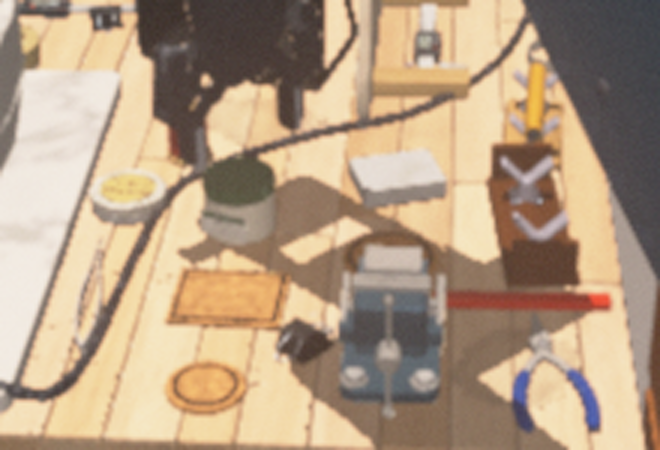

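Both fingers (crop about (190,160) and (290,130)) straddle the green lid at (240,180), so I descend.

```bash
python3 -m crank '[{"dp":[0.006,-0.004,0.03],"delta_rot":[0,0,0],"fingers":1},{"dp":[0,0,0.04],"delta_rot":[0,0,0],"fingers":1},{"dp":[0,0,0.04],"delta_rot":[0,0,0],"fingers":1},{"dp":[0,0,0.018],"delta_rot":[0,0,0],"fingers":1},{"dp":[0,0,0],"delta_rot":[0,0,0],"fingers":1},{"dp":[0,0,0],"delta_rot":[0,0,0],"fingers":1}]'
python3 plan.py .5927 .109 .072 0
python3 -m crank '[{"dp":[0,0,0],"delta_rot":[0,0,0],"fingers":0.2},{"dp":[0,0,0],"delta_rot":[0,0,0],"fingers":0.2},{"dp":[0,0,0],"delta_rot":[0,0,0],"fingers":0.2},{"dp":[0,0,0],"delta_rot":[0,0,0],"fingers":0.2},{"dp":[0,0,0],"delta_rot":[0,0,0],"fingers":0.2},{"dp":[0,0,0],"delta_rot":[0,0,0],"fingers":0.2}]' 40
python3 plan.py .4779 .0529 .15 0
```

```text
t: 3.23
tcp_pos: [0.5957, 0.1089, 0.0764]
tool_rot: [1.0, -0.0, 0.001, -0.0]
force: [-0.3, 0.8, 0.4]
finger_gap: 0.994
gripper_force: 0.0
t 3.23 p [0.5957 0.1089 0.0764] psi -0.0 tilt [ 0.0012  0.     -1.    ] F [-0.3  0.8  0.4] gap 0.994 gf 0.0
dp [-0.006  -0.0002  0.0088] rows 1.0 rz -0.0 rows 1.0
t: 3.73
tcp_pos: [0.596, 0.1089, 0.0771]
tool_rot: [1.0, -0.0, 0.001, -0.0]
force: [-0.6, -0.2, 6.8]
finger_gap: 0.64
gripper_force: 42.6
t 3.73 p [0.596  0.1089 0.0771] psi -0.0 tilt [ 0.0028  0.     -1.    ] F [-0.6 -0.2  6.8] gap 0.64 gf 42.6
dp [-0.2358  0.112  -0.1465] rows 4.0 rz -0.0 rows 1.0
```

```bash
python3 -m crank '[{"dp":[0,0,-0.02],"delta_rot":[0,0,0],"fingers":0.2},{"dp":[0,0,-0.05],"delta_rot":[0,0,0],"fingers":0.2},{"dp":[0,0,-0.05],"delta_rot":[0,0,0],"fingers":0.2},{"dp":[0,0,-0.02],"delta_rot":[0,0,0],"fingers":0.2},{"dp":[-0.04,0.02,0],"delta_rot":[0,0,0],"fingers":0.2},{"dp":[-0.06,0.03,0],"delta_rot":[0,0,0],"fingers":0.2},{"dp":[-0.06,0.03,0],"delta_rot":[0,0,0],"fingers":0.2},{"dp":[-0.05,0.022,0],"delta_rot":[0,0,0],"fingers":0.2},{"dp":[-0.02,0.01,0],"delta_rot":[0,0,0],"fingers":0.2},{"dp":[0,0,0],"delta_rot":[0,0,0],"fingers":0.2},{"dp":[0,0,0],"delta_rot":[0,0,0],"fingers":0.2}]'
python3 plan.py .481 .0529 .083 0
python3 - <<'E'
from h import *
p,d=manip.snapshot('scene');np.save('pics/j2d.npy',d)
cv2.imwrite('pics/j2.png',p[:,:,::-1]);cv2.imwrite('pics/j2c.png',cv2.resize(p[170:320,170:390,::-1],None,fx=3,fy=3,interpolation=cv2.INTER_CUBIC))
E
```

```text
t: 4.65
tcp_pos: [0.4805, 0.0527, 0.1457]
tool_rot: [1.0, -0.001, 0.001, 0.0]
force: [-0.1, 0.4, -0.9]
finger_gap: 0.643
gripper_force: 42.8
t 4.65 p [0.4805 0.0527 0.1457] psi -0.06 tilt [ 0.0012 -0.     -1.    ] F [-0.1  0.4 -0.9] gap 0.643 gf 42.8
dp [ 0.0009 -0.0004  0.1254] rows 2.0 rz -0.0002 rows 1.0
```

View pics/j2c.png

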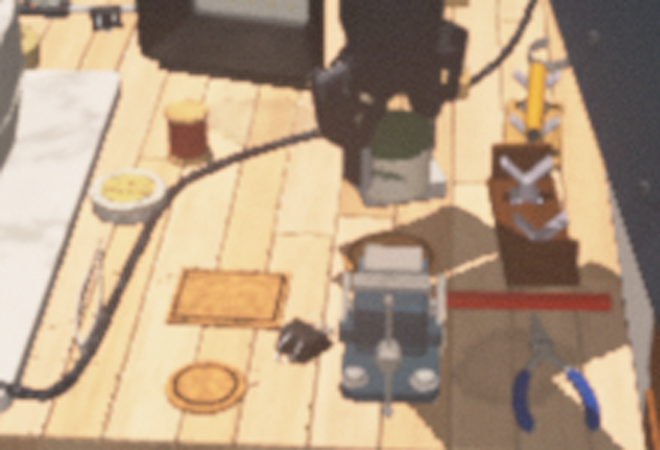

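The jar hangs upright in the fingers (lid at crop (400,130)). Now I lower it onto the pad.

```bash
python3 -m crank '[{"dp":[0.001,0,0.03],"delta_rot":[0,0,0],"fingers":0.2},{"dp":[0,0,0.04],"delta_rot":[0,0,0],"fingers":0.2},{"dp":[0,0,0.035],"delta_rot":[0,0,0],"fingers":0.2},{"dp":[0,0,0.012],"delta_rot":[0,0,0],"fingers":0.2},{"dp":[0,0,0.005],"delta_rot":[0,0,0],"fingers":0.2},{"dp":[0,0,0.003],"delta_rot":[0,0,0],"fingers":0.2},{"dp":[0,0,0],"delta_rot":[0,0,0],"fingers":0.2},{"dp":[0,0,0],"delta_rot":[0,0,0],"fingers":0.2}]'
python3 plan.py .481 .0529 .0825 0
```

```text
t: 5.37
tcp_pos: [0.4813, 0.053, 0.0835]
tool_rot: [1.0, 0.0, 0.001, 0.0]
force: [0.1, -0.4, -1.3]
finger_gap: 0.644
gripper_force: 42.8
t 5.37 p [0.4813 0.053  0.0835] psi 0.01 tilt [ 1.7e-03 -2.0e-04 -1.0e+00] F [ 0.1 -0.4 -1.3] gap 0.644 gf 42.8
dp [-0.0005  0.0002  0.0021] rows 1.0 rz 0.0 rows 1.0
```

```bash
python3 -m crank '[{"dp":[0,0,0.002],"delta_rot":[0,0,0],"fingers":0.2},{"dp":[0,0,0],"delta_rot":[0,0,0],"fingers":0.2},{"dp":[0,0,0],"delta_rot":[0,0,0],"fingers":0.2}]'
python3 plan.py .481 .0529 .0825 0
python3 -m crank '[{"dp":[0,0,0],"delta_rot":[0,0,0],"fingers":0.5},{"dp":[0,0,0],"delta_rot":[0,0,0],"fingers":0.8},{"dp":[0,0,0],"delta_rot":[0,0,0],"fingers":1},{"dp":[0,0,0],"delta_rot":[0,0,0],"fingers":1},{"dp":[0,0,0],"delta_rot":[0,0,0],"fingers":1},{"dp":[0,0,-0.04],"delta_rot":[0,0,0],"fingers":1},{"dp":[0,0,-0.06],"delta_rot":[0,0,0],"fingers":1},{"dp":[0,0,-0.08],"delta_rot":[0,0,0],"fingers":1},{"dp":[0,0,-0.08],"delta_rot":[0,0,0],"fingers":1},{"dp":[0,0,0],"delta_rot":[0,0,0],"fingers":1}]'
python3 plan.py .5552 -.0256 .2 61.8
```

```text
t: 5.62
tcp_pos: [0.4808, 0.0529, 0.0824]
tool_rot: [1.0, -0.0, 0.0, 0.0]
force: [0.8, 0.1, -1.5]
finger_gap: 0.642
gripper_force: 42.8
t 5.62 p [0.4808 0.0529 0.0824] psi -0.0 tilt [ 9.e-04 -1.e-04 -1.e+00] F [ 0.8  0.1 -1.5] gap 0.642 gf 42.8
dp [ 0.0005 -0.     -0.0003] rows 1.0 rz -0.0 rows 1.0
t: 6.45
tcp_pos: [0.4839, 0.0527, 0.2182]
tool_rot: [1.0, 0.0, 0.007, 0.001]
force: [0.2, -0.3, 0.6]
finger_gap: 1.005
gripper_force: 0.0
t 6.45 p [0.4839 0.0527 0.2182] psi 0.02 tilt [ 0.0133 -0.0016 -0.9999] F [ 0.2 -0.3  0.6] gap 1.005 gf 0.0
dp [0.1421 0.1566 0.0385] rows 3.0 rz -0.1716 rows 9.0
```

```bash
python3 -m crank '[{"dp":[0.045,0.052,0.01],"delta_rot":[0,0,0],"fingers":1},{"dp":[0.05,0.052,0.01],"delta_rot":[0,0,0],"fingers":1},{"dp":[0.047,0.052,0.01],"delta_rot":[0,0,0],"fingers":1},{"dp":[0,0,0],"delta_rot":[0,0,-0.0191],"fingers":1},{"dp":[0,0,0],"delta_rot":[0,0,-0.0191],"fingers":1},{"dp":[0,0,0],"delta_rot":[0,0,-0.0191],"fingers":1},{"dp":[0,0,0],"delta_rot":[0,0,-0.0191],"fingers":1},{"dp":[0,0,0],"delta_rot":[0,0,-0.0191],"fingers":1},{"dp":[0,0,0],"delta_rot":[0,0,-0.0191],"fingers":1},{"dp":[0,0,0],"delta_rot":[0,0,-0.0191],"fingers":1},{"dp":[0,0,0],"delta_rot":[0,0,-0.0191],"fingers":1},{"dp":[0,0,0],"delta_rot":[0,0,-0.0191],"fingers":1}]'
python3 plan.py .5552 -.0256 .11 61.8
python3 - <<'E'
from h import *
p,d=manip.snapshot('top');np.save('pics/t1.npy',d);cv2.imwrite('pics/t1.png',p[:,:,::-1])
cv2.imwrite('pics/t1c.png',cv2.resize(p[130:330,150:415,::-1],None,fx=3,fy=3,interpolation=cv2.INTER_CUBIC))
E
```

```text
t: 7.45
tcp_pos: [0.5512, -0.025, 0.1965]
tool_rot: [0.856, 0.517, -0.0, -0.0]
force: [-0.5, -0.1, -0.4]
finger_gap: 1.001
gripper_force: 0.0
t 7.45 p [ 0.5512 -0.025   0.1965] psi 62.22 tilt [-9.e-04  2.e-04 -1.e+00] F [-0.5 -0.1 -0.4] gap 1.001 gf 0.0
dp [0.0027 0.0078 0.173 ] rows 3.0 rz 0.0012 rows 1.0
```

View pics/t1c.png

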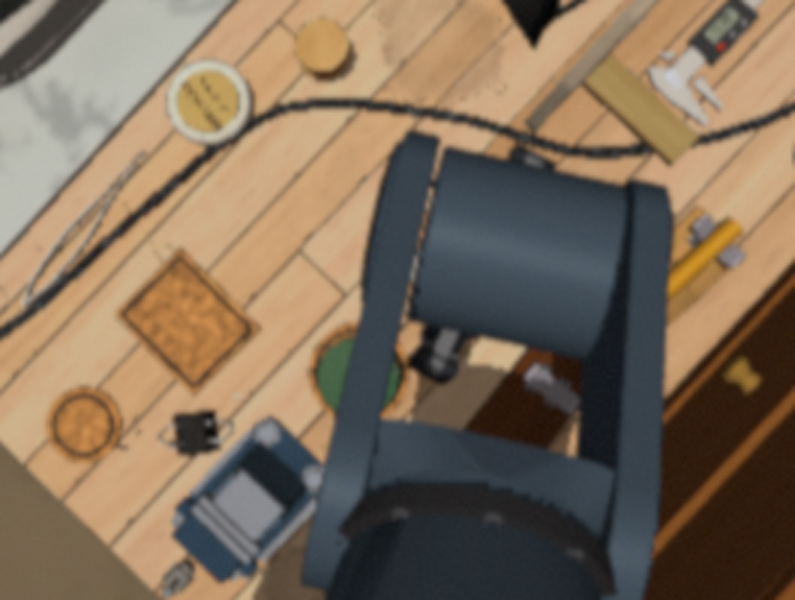

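Jar stands on its pad (crop (360,370)). The arm hides the block, with one finger at (437,350).

```bash
python3 -m crank '[{"dp":[0.003,0.008,0.05],"delta_rot":[0,0,0.001],"fingers":1},{"dp":[0,0,0.06],"delta_rot":[0,0,0],"fingers":1},{"dp":[0,0,0.06],"delta_rot":[0,0,0],"fingers":1},{"dp":[0,0,0],"delta_rot":[0,0,0],"fingers":1},{"dp":[0,0,0],"delta_rot":[0,0,0],"fingers":1}]'
python3 plan.py .5552 -.0256 .0735 61.8
```

```text
t: 7.92
tcp_pos: [0.5546, -0.0254, 0.1105]
tool_rot: [0.86, 0.511, -0.002, -0.002]
force: [0.7, -0.3, 0.3]
finger_gap: 0.994
gripper_force: 0.0
t 7.92 p [ 0.5546 -0.0254  0.1105] psi 61.44 tilt [-0.0045  0.0011 -1.    ] F [ 0.7 -0.3  0.3] gap 0.994 gf 0.0
dp [0.0003 0.0016 0.074 ] rows 1.0 rz -0.001 rows 1.0
```

```bash
python3 -m crank '[{"dp":[0,0.001,0.03],"delta_rot":[0,0,0],"fingers":1},{"dp":[0,0,0.03],"delta_rot":[0,0,0],"fingers":1},{"dp":[0,0,0.01],"delta_rot":[0,0,0],"fingers":1},{"dp":[0,0,0],"delta_rot":[0,0,0],"fingers":1},{"dp":[0,0,0],"delta_rot":[0,0,0],"fingers":1}]'
python3 plan.py .5552 -.0256 .0735 61.8
python3 -m crank '[{"dp":[0,0,0],"delta_rot":[0,0,0],"fingers":0.2},{"dp":[0,0,0],"delta_rot":[0,0,0],"fingers":0.2},{"dp":[0,0,0],"delta_rot":[0,0,0],"fingers":0.2},{"dp":[0,0,0],"delta_rot":[0,0,0],"fingers":0.2},{"dp":[0,0,0],"delta_rot":[0,0,0],"fingers":0.2},{"dp":[0,0,0],"delta_rot":[0,0,0],"fingers":0.2},{"dp":[0,0,0],"delta_rot":[0,0,0],"fingers":0.2}]' 70
python3 plan.py .5552 -.0256 .0735 61.8
```

```text
t: 8.33
tcp_pos: [0.5569, -0.026, 0.0782]
tool_rot: [0.859, 0.511, 0.001, 0.001]
force: [0.4, 0.0, 0.5]
finger_gap: 1.001
gripper_force: 0.0
t 8.33 p [ 0.5569 -0.026   0.0782] psi 61.5 tilt [ 1.7e-03 -4.0e-04 -1.0e+00] F [0.4 0.  0.5] gap 1.001 gf 0.0
dp [-0.0009 -0.0033  0.0094] rows 1.0 rz -0.0008 rows 1.0
t: 8.92
tcp_pos: [0.5561, -0.0257, 0.0783]
tool_rot: [0.859, 0.512, 0.0, 0.0]
force: [-1.6, 0.0, 7.2]
finger_gap: 0.619
gripper_force: 72.5
t 8.92 p [ 0.5561 -0.0257  0.0783] psi 61.54 tilt [ 2.e-04 -1.e-04 -1.e+00] F [-1.6  0.   7.2] gap 0.619 gf 72.5
dp [-0.0006 -0.0017  0.0096] rows 1.0 rz -0.0007 rows 1.0
```

```bash
python3 -m crank '[{"dp":[0,0,-0.01],"delta_rot":[0,0,0],"fingers":0.2},{"dp":[0,0,-0.03],"delta_rot":[0,0,0],"fingers":0.2},{"dp":[0,0,-0.05],"delta_rot":[0,0,0],"fingers":0.2},{"dp":[0,0,-0.05],"delta_rot":[0,0,0],"fingers":0.2},{"dp":[0,0,-0.05],"delta_rot":[0,0,0],"fingers":0.2},{"dp":[0,0,0],"delta_rot":[0,0,0],"fingers":0.2},{"dp":[0,0,0],"delta_rot":[0,0,0],"fingers":0.2}]'
python3 plan.py .5186 .1777 .175 43.8
```

```text
t: 9.5
tcp_pos: [0.5567, -0.026, 0.1728]
tool_rot: [0.859, 0.511, 0.001, 0.001]
force: [-0.3, -0.6, -5.7]
finger_gap: 0.618
gripper_force: 75.1
t 9.5 p [ 0.5567 -0.026   0.1728] psi 61.52 tilt [ 2.7e-03 -7.0e-04 -1.0e+00] F [-0.3 -0.6 -5.7] gap 0.618 gf 75.1
dp [ 0.3218 -0.2612 -0.0049] rows 5.0 rz 0.0492 rows 3.0
```

Weight 5.7 N: the block is held.

```bash
python3 -m crank '[{"dp":[0.03,-0.025,0],"delta_rot":[0,0,0],"fingers":0.2},{"dp":[0.06,-0.048,0],"delta_rot":[0,0,0],"fingers":0.2},{"dp":[0.06,-0.048,0],"delta_rot":[0,0,0],"fingers":0.2},{"dp":[0.06,-0.048,0],"delta_rot":[0,0,0],"fingers":0.2},{"dp":[0.06,-0.048,0],"delta_rot":[0,0,0],"fingers":0.2},{"dp":[0.04,-0.034,0],"delta_rot":[0,0,0],"fingers":0.2},{"dp":[0.012,-0.01,0],"delta_rot":[0,0,0],"fingers":0.2},{"dp":[0,0,0],"delta_rot":[0,0,0.0164],"fingers":0.2},{"dp":[0,0,0],"delta_rot":[0,0,0.0164],"fingers":0.2},{"dp":[0,0,0],"delta_rot":[0,0,0.0164],"fingers":0.2},{"dp":[0,0,0],"delta_rot":[0,0,0],"fingers":0.2},{"dp":[0,0,0],"delta_rot":[0,0,0],"fingers":0.2}]'
python3 plan.py .5186 .1777 .0835 43.8
python3 - <<'E'
from h import *
for n in('scene','top'):
    p,d=manip.snapshot(n);np.save(f'pics/b_{n}.npy',d);cv2.imwrite(f'pics/b_{n}.png',p[:,:,::-1])
    c=p[170:320,170:390] if n=='scene' else p[130:330,130:395]
    cv2.imwrite(f'pics/b_{n}c.png',cv2.resize(c[:,:,::-1],None,fx=3,fy=3,interpolation=cv2.INTER_CUBIC))
E
```

```text
t: 10.5
tcp_pos: [0.5175, 0.1773, 0.1704]
tool_rot: [0.927, 0.374, -0.002, -0.0]
force: [0.4, -0.6, -4.7]
finger_gap: 0.619
gripper_force: 75.1
t 10.5 p [0.5175 0.1773 0.1704] psi 43.94 tilt [-3.1e-03 -6.0e-04 -1.0e+00] F [ 0.4 -0.6 -4.7] gap 0.619 gf 75.1
dp [0.0025 0.0012 0.1738] rows 3.0 rz 0.0004 rows 1.0
```

View pics/b_scenec.png

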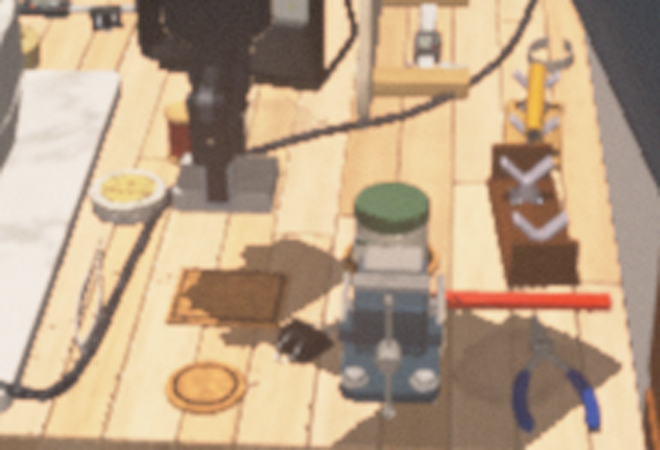

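Block hangs level and parallel over its pad (block crop (175–278,185), pad (228,295)). Lowering.

```bash
python3 -m crank '[{"dp":[0.002,0.001,0.04],"delta_rot":[0,0,0],"fingers":0.2},{"dp":[0,0,0.05],"delta_rot":[0,0,0],"fingers":0.2},{"dp":[0,0,0.05],"delta_rot":[0,0,0],"fingers":0.2},{"dp":[0,0,0.02],"delta_rot":[0,0,0],"fingers":0.2},{"dp":[0,0,0.005],"delta_rot":[0,0,0],"fingers":0.2},{"dp":[0,0,0.004],"delta_rot":[0,0,0],"fingers":0.2},{"dp":[0,0,0],"delta_rot":[0,0,0],"fingers":0.2},{"dp":[0,0,0],"delta_rot":[0,0,0],"fingers":0.2}]'
python3 plan.py .5186 .1777 .083 43.8
```

```text
t: 11.27
tcp_pos: [0.5202, 0.1783, 0.0885]
tool_rot: [0.928, 0.373, 0.001, 0.0]
force: [-0.5, 0.8, -4.6]
finger_gap: 0.616
gripper_force: 75.6
t 11.27 p [0.5202 0.1783 0.0885] psi 43.82 tilt [ 2.4e-03  3.0e-04 -1.0e+00] F [-0.5  0.8 -4.6] gap 0.616 gf 75.6
dp [-0.0032 -0.0015  0.011 ] rows 1.0 rz 0.0001 rows 1.0
```

```bash
python3 -m crank '[{"dp":[-0.003,-0.0015,0.005],"delta_rot":[0,0,0],"fingers":0.2},{"dp":[0,0,0.004],"delta_rot":[0,0,0],"fingers":0.2},{"dp":[0,0,0.002],"delta_rot":[0,0,0],"fingers":0.2},{"dp":[0,0,0],"delta_rot":[0,0,0],"fingers":0.2},{"dp":[0,0,0],"delta_rot":[0,0,0],"fingers":0.2}]'
python3 plan.py .5186 .1777 .083 43.8
```

```text
t: 11.68
tcp_pos: [0.5179, 0.1777, 0.0833]
tool_rot: [0.928, 0.373, 0.0, 0.0]
force: [-2.0, -1.0, 6.7]
finger_gap: 0.613
gripper_force: 76.8
t 11.68 p [0.5179 0.1777 0.0833] psi 43.82 tilt [ 1.e-03  1.e-04 -1.e+00] F [-2.  -1.   6.7] gap 0.613 gf 76.8
dp [0.0009 0.001  0.0006] rows 1.0 rz 0.0001 rows 1.0
```

```bash
python3 -m crank '[{"dp":[0,0,0],"delta_rot":[0,0,0],"fingers":0.5},{"dp":[0,0,0],"delta_rot":[0,0,0],"fingers":0.8},{"dp":[0,0,0],"delta_rot":[0,0,0],"fingers":1},{"dp":[0,0,0],"delta_rot":[0,0,0],"fingers":1},{"dp":[0,0,0],"delta_rot":[0,0,0],"fingers":1},{"dp":[0,0,-0.05],"delta_rot":[0,0,0],"fingers":1},{"dp":[0,0,-0.08],"delta_rot":[0,0,0],"fingers":1},{"dp":[0,0,-0.08],"delta_rot":[0,0,0],"fingers":1},{"dp":[0,0,-0.02],"delta_rot":[0,0,0],"fingers":1}]'
python3 plan.py .7125 .0727 .2 60
```

```text
t: 12.43
tcp_pos: [0.5204, 0.1781, 0.202]
tool_rot: [0.928, 0.373, 0.005, 0.001]
force: [1.2, 0.2, 0.7]
finger_gap: 0.999
gripper_force: 0.0
t 12.43 p [0.5204 0.1781 0.202 ] psi 43.82 tilt [ 0.0095  0.0012 -1.    ] F [1.2 0.2 0.7] gap 0.999 gf 0.0
dp [0.1312 0.4182 0.0074] rows 6.0 rz -0.0449 rows 3.0
```

```bash
python3 -m crank '[{"dp":[0.02,0.064,0],"delta_rot":[0,0,0],"fingers":0.5},{"dp":[0.022,0.07,0],"delta_rot":[0,0,0],"fingers":0.5},{"dp":[0.022,0.07,0],"delta_rot":[0,0,0],"fingers":0.5},{"dp":[0.022,0.07,0],"delta_rot":[0,0,0],"fingers":0.5},{"dp":[0.022,0.07,0],"delta_rot":[0,0,0],"fingers":0.5},{"dp":[0.0183,0.058,0],"delta_rot":[0,0,0],"fingers":0.5},{"dp":[0.006,0.016,0],"delta_rot":[0,0,0],"fingers":0.5},{"dp":[0,0,0.04],"delta_rot":[0,0,0],"fingers":0.5},{"dp":[0,0,0.06],"delta_rot":[0,0,0],"fingers":0.5},{"dp":[0,0,0.04],"delta_rot":[0,0,0],"fingers":0.5},{"dp":[0,0,0],"delta_rot":[0,0,0],"fingers":0.5},{"dp":[0,0,0],"delta_rot":[0,0,0],"fingers":0.5}]'
python3 plan.py .7125 .0727 .078
python3 - <<'E'
from seg import *
for n in('top','scene'):
    p,d=manip.snapshot(n);np.save(f'pics/s_{n}.npy',d);cv2.imwrite(f'pics/s_{n}.png',p[:,:,::-1])
im=cv2.imread('pics/s_top.png');hsv=cv2.cvtColor(im,cv2.COLOR_BGR2HSV).astype(int);H,S,V=hsv[...,0],hsv[...,1],hsv[...,2]
d=np.load('pics/s_top.npy');z=cloud('top',cv2.medianBlur(d,5))[...,2]
m=(S<50)&(V>110); print('block',rect(best(m,(212,236)),.023))
m=((S>135)&(H<25))|(V<95)|m; print('pad',rect(best(m,(212,236)),.005))
m=(H>35)&(H<95)&(S>60); print('jar',circ(best(m,(269,254)),.055))
m=z>.03; print('jar z',circ(best(m,(269,254)),.055))
a=cv2.resize(im[190:300,160:320],None,fx=3,fy=3,interpolation=cv2.INTER_CUBIC)
b=cv2.resize(cv2.imread('pics/s_scene.png')[150:290,190:280],None,fx=330/140,fy=330/140,interpolation=cv2.INTER_CUBIC)
cv2.imwrite('pics/s_c.png',np.hstack([a,b[:330]]))
E
```

```text
t: 13.43
tcp_pos: [0.7087, 0.073, 0.125]
tool_rot: [0.928, 0.373, -0.002, -0.001]
force: [0.5, -1.1, 0.7]
finger_gap: 0.747
gripper_force: 0.0
t 13.43 p [0.7087 0.073  0.125 ] psi 43.82 tilt [-4.5e-03  4.0e-04 -1.0e+00] F [ 0.5 -1.1  0.7] gap 0.747 gf 0.0
dp [0.0053 0.0061 0.094 ] rows 2.0 rz 0 rows 0.0
block (array([0.7831, 0.3172]), (466.6, 307.7), 'long axis deg', -43.9)
pad (array([0.5786, 0.0388]), (1253.2, 931.7), 'long axis deg', 87.9)
jar (array([0.4778, 0.036 ]), np.float64(0.0261), np.float64(0.0047))
jar z (array([0.5472, 0.3143]), np.float64(0.6959), np.float64(0.1254))
```

View pics/s_c.png

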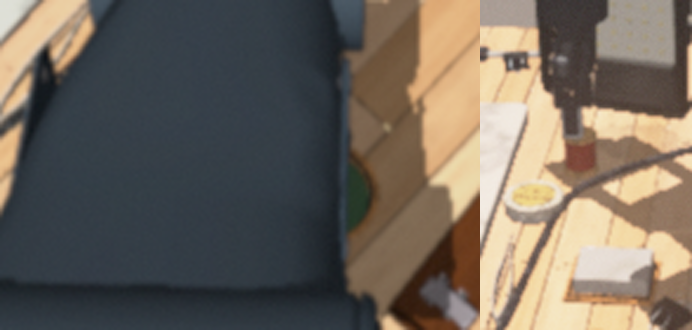

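The arm hides the pads from above. In the scene view a finger is over the spool (red, (580,155)) and the block lies on its pad at (612,270), to be checked later. I go on with the spool.

```bash
python3 -m crank '[{"dp":[0.004,0.005,0.02],"delta_rot":[0,0,0],"fingers":0.5},{"dp":[0,0,0.035],"delta_rot":[0,0,0],"fingers":0.5},{"dp":[0,0,0.03],"delta_rot":[0,0,0],"fingers":0.5},{"dp":[0,0,0.009],"delta_rot":[0,0,0],"fingers":0.5},{"dp":[0,0,0],"delta_rot":[0,0,0],"fingers":0.5},{"dp":[0,0,0],"delta_rot":[0,0,0],"fingers":0.5}]'
python3 plan.py .7125 .0727 .078
python3 -m crank '[{"dp":[0,0,0],"delta_rot":[0,0,0],"fingers":-0.3},{"dp":[0,0,0],"delta_rot":[0,0,0],"fingers":-0.3},{"dp":[0,0,0],"delta_rot":[0,0,0],"fingers":-0.3},{"dp":[0,0,0],"delta_rot":[0,0,0],"fingers":-0.3},{"dp":[0,0,0],"delta_rot":[0,0,0],"fingers":-0.3},{"dp":[0,0,0],"delta_rot":[0,0,0],"fingers":-0.3}]' 30
python3 plan.py .7125 .0727 .078
```

```text
t: 14.03
tcp_pos: [0.7134, 0.0723, 0.0797]
tool_rot: [0.928, 0.373, -0.0, -0.0]
force: [0.3, -0.2, 0.2]
finger_gap: 0.748
gripper_force: 0.0
t 14.03 p [0.7134 0.0723 0.0797] psi 43.81 tilt [-3.e-04  1.e-04 -1.e+00] F [ 0.3 -0.2  0.2] gap 0.748 gf 0.0
dp [-0.0007 -0.0018  0.0035] rows 1.0 rz 0 rows 0.0
t: 14.53
tcp_pos: [0.7141, 0.0722, 0.081]
tool_rot: [0.928, 0.373, 0.001, 0.0]
force: [-0.5, -0.5, 5.1]
finger_gap: 0.436
gripper_force: 30.3
t 14.53 p [0.7141 0.0722 0.081 ] psi 43.81 tilt [ 2.1e-03 -1.0e-04 -1.0e+00] F [-0.5 -0.5  5.1] gap 0.436 gf 30.3
dp [-0.0017 -0.003   0.0061] rows 1.0 rz 0 rows 0.0
```

```bash
python3 -m crank '[{"dp":[0,0,-0.02],"delta_rot":[0,0,0],"fingers":-0.3},{"dp":[0,0,-0.05],"delta_rot":[0,0,0],"fingers":-0.3},{"dp":[0,0,-0.06],"delta_rot":[0,0,0],"fingers":-0.3},{"dp":[0,0,-0.04],"delta_rot":[0,0,0],"fingers":-0.3},{"dp":[0,0,0],"delta_rot":[0,0,0],"fingers":-0.3}]'
python3 plan.py .4454 .256 .165
```

```text
t: 14.95
tcp_pos: [0.716, 0.0722, 0.1706]
tool_rot: [0.928, 0.373, 0.004, 0.002]
force: [0.5, -0.4, 0.2]
finger_gap: 0.437
gripper_force: 30.2
t 14.95 p [0.716  0.0722 0.1706] psi 43.82 tilt [ 9.4e-03 -5.0e-04 -1.0e+00] F [ 0.5 -0.4  0.2] gap 0.437 gf 30.2
dp [-0.136  -0.64    0.0058] rows 8.0 rz 0 rows 0.0
```

```bash
python3 -m crank '[{"dp":[-0.008,-0.036,0],"delta_rot":[0,0,0],"fingers":-0.3},{"dp":[-0.0145,-0.07,0],"delta_rot":[0,0,0],"fingers":-0.3},{"dp":[-0.0145,-0.07,0],"delta_rot":[0,0,0],"fingers":-0.3},{"dp":[-0.0145,-0.07,0],"delta_rot":[0,0,0],"fingers":-0.3},{"dp":[-0.0145,-0.07,0],"delta_rot":[0,0,0],"fingers":-0.3},{"dp":[-0.0145,-0.07,0],"delta_rot":[0,0,0],"fingers":-0.3},{"dp":[-0.0145,-0.07,0],"delta_rot":[0,0,0],"fingers":-0.3},{"dp":[-0.0145,-0.07,0],"delta_rot":[0,0,0],"fingers":-0.3},{"dp":[-0.0145,-0.07,0],"delta_rot":[0,0,0],"fingers":-0.3},{"dp":[-0.01,-0.04,0],"delta_rot":[0,0,0],"fingers":-0.3},{"dp":[0,0,0],"delta_rot":[0,0,0],"fingers":-0.3},{"dp":[0,0,0],"delta_rot":[0,0,0],"fingers":-0.3}]'
python3 plan.py .4454 .256 .086
```

```text
t: 15.95
tcp_pos: [0.4435, 0.2558, 0.1645]
tool_rot: [0.927, 0.374, -0.001, 0.0]
force: [0.0, 0.1, -0.1]
finger_gap: 0.431
gripper_force: 30.3
t 15.95 p [0.4435 0.2558 0.1645] psi 43.95 tilt [-1.5e-03 -7.0e-04 -1.0e+00] F [ 0.   0.1 -0.1] gap 0.431 gf 30.3
dp [0.0032 0.0025 0.157 ] rows 2.0 rz 0 rows 0.0
```

```bash
python3 -m crank '[{"dp":[0.002,0.0015,0.03],"delta_rot":[0,0,0],"fingers":-0.3},{"dp":[0,0,0.05],"delta_rot":[0,0,0],"fingers":-0.3},{"dp":[0,0,0.045],"delta_rot":[0,0,0],"fingers":-0.3},{"dp":[0,0,0.016],"delta_rot":[0,0,0],"fingers":-0.3},{"dp":[0,0,0.006],"delta_rot":[0,0,0],"fingers":-0.3},{"dp":[0,0,0],"delta_rot":[0,0,0],"fingers":-0.3},{"dp":[0,0,0],"delta_rot":[0,0,0],"fingers":-0.3}]'
python3 plan.py .4454 .256 .086
```

```text
t: 16.53
tcp_pos: [0.447, 0.2553, 0.0919]
tool_rot: [0.928, 0.373, 0.001, 0.0]
force: [-0.1, -0.4, -1.0]
finger_gap: 0.433
gripper_force: 30.3
t 16.53 p [0.447  0.2553 0.0919] psi 43.77 tilt [ 1.2e-03  3.0e-04 -1.0e+00] F [-0.1 -0.4 -1. ] gap 0.433 gf 30.3
dp [-0.0014 -0.0033  0.0117] rows 1.0 rz 0 rows 0.0
```

```bash
python3 -m crank '[{"dp":[-0.0014,-0.003,0.004],"delta_rot":[0,0,0],"fingers":-0.3},{"dp":[0,0,0.004],"delta_rot":[0,0,0],"fingers":-0.3},{"dp":[0,0,0.003],"delta_rot":[0,0,0],"fingers":-0.3},{"dp":[0,0,0],"delta_rot":[0,0,0],"fingers":-0.3},{"dp":[0,0,0],"delta_rot":[0,0,0],"fingers":-0.3}]'
python3 plan.py .4454 .256 .086
```

```text
t: 16.95
tcp_pos: [0.4446, 0.2562, 0.0861]
tool_rot: [0.928, 0.373, 0.0, 0.0]
force: [-0.3, -0.1, -1.0]
finger_gap: 0.438
gripper_force: 30.3
t 16.95 p [0.4446 0.2562 0.0861] psi 43.82 tilt [ 4.e-04  1.e-04 -1.e+00] F [-0.3 -0.1 -1. ] gap 0.438 gf 30.3
dp [0.0009 0.0013 0.0002] rows 1.0 rz 0 rows 0.0
```

```bash
python3 -m crank '[{"dp":[0.001,0.001,0.0015],"delta_rot":[0,0,0],"fingers":-0.3},{"dp":[0,0,0],"delta_rot":[0,0,0],"fingers":-0.3},{"dp":[0,0,0],"delta_rot":[0,0,0],"fingers":-0.3}]'
python3 -m crank '[{"dp":[0,0,0.001],"delta_rot":[0,0,0],"fingers":-0.3},{"dp":[0,0,0],"delta_rot":[0,0,0],"fingers":-0.3},{"dp":[0,0,0],"delta_rot":[0,0,0],"fingers":-0.3}]'
python3 plan.py .4454 .256 .086
```

```text
t: 17.2
tcp_pos: [0.4448, 0.2562, 0.086]
tool_rot: [0.928, 0.373, -0.0, -0.0]
force: [-1.7, 0.8, 7.0]
finger_gap: 0.438
gripper_force: 31.0
t: 17.45
tcp_pos: [0.4447, 0.2562, 0.086]
tool_rot: [0.928, 0.373, -0.0, -0.0]
force: [-2.3, 0.7, 11.6]
finger_gap: 0.435
gripper_force: 31.3
t 17.45 p [0.4447 0.2562 0.086 ] psi 43.82 tilt [-4.e-04  1.e-04 -1.e+00] F [-2.3  0.7 11.6] gap 0.435 gf 31.3
dp [ 0.0007  0.0012 -0.0001] rows 1.0 rz 0 rows 0.0
```

```bash
python3 -m crank '[{"dp":[0,0,0],"delta_rot":[0,0,0],"fingers":0.1},{"dp":[0,0,0],"delta_rot":[0,0,0],"fingers":0.4},{"dp":[0,0,0],"delta_rot":[0,0,0],"fingers":0.4},{"dp":[0,0,0],"delta_rot":[0,0,0],"fingers":0.4},{"dp":[0,0,-0.03],"delta_rot":[0,0,0],"fingers":0.4},{"dp":[0,0,-0.06],"delta_rot":[0,0,0],"fingers":0.4},{"dp":[0,0,-0.08],"delta_rot":[0,0,0],"fingers":0.4},{"dp":[0,0,-0.06],"delta_rot":[0,0,0],"fingers":0.4},{"dp":[0,0,0],"delta_rot":[0,0,0],"fingers":0.4}]'
python3 plan.py .5381 -.1717 .2 -46.8
```

```text
t: 18.2
tcp_pos: [0.4481, 0.2571, 0.2048]
tool_rot: [0.928, 0.373, 0.006, 0.0]
force: [0.6, 0.1, -0.3]
finger_gap: 0.703
gripper_force: 0.0
t 18.2 p [0.4481 0.2571 0.2048] psi 43.82 tilt [ 0.0107  0.0034 -0.9999] F [ 0.6  0.1 -0.3] gap 0.703 gf 0.0
dp [-0.4641  0.7433  0.0085] rows 11.0 rz -0.2483 rows 13.0
```

```bash
python3 -m crank '[{"dp":[-0.042,0.0675,0],"delta_rot":[0,0,0],"fingers":0},{"dp":[-0.042,0.0675,0],"delta_rot":[0,0,0],"fingers":0},{"dp":[-0.042,0.0675,0],"delta_rot":[0,0,0],"fingers":0},{"dp":[-0.042,0.0675,0],"delta_rot":[0,0,0],"fingers":0},{"dp":[-0.042,0.0675,0],"delta_rot":[0,0,0],"fingers":0},{"dp":[-0.042,0.0675,0],"delta_rot":[0,0,0],"fingers":0},{"dp":[-0.042,0.0675,0],"delta_rot":[0,0,0],"fingers":0},{"dp":[-0.042,0.0675,0],"delta_rot":[0,0,0],"fingers":0},{"dp":[-0.042,0.0675,0],"delta_rot":[0,0,0],"fingers":0},{"dp":[-0.042,0.0675,0],"delta_rot":[0,0,0],"fingers":0},{"dp":[-0.042,0.0675,0],"delta_rot":[0,0,0],"fingers":0}]'
python3 -m crank '[{"dp":[0,0,0],"delta_rot":[0,0,-0.0191],"fingers":0},{"dp":[0,0,0],"delta_rot":[0,0,-0.0191],"fingers":0},{"dp":[0,0,0],"delta_rot":[0,0,-0.0191],"fingers":0},{"dp":[0,0,0],"delta_rot":[0,0,-0.0191],"fingers":0},{"dp":[0,0,0],"delta_rot":[0,0,-0.0191],"fingers":0},{"dp":[0,0,0],"delta_rot":[0,0,-0.0191],"fingers":0},{"dp":[0,0,0],"delta_rot":[0,0,-0.0191],"fingers":0},{"dp":[0,0,0],"delta_rot":[0,0,-0.0191],"fingers":0},{"dp":[0,0,0],"delta_rot":[0,0,-0.0191],"fingers":0},{"dp":[0,0,0],"delta_rot":[0,0,-0.0191],"fingers":0},{"dp":[0,0,0],"delta_rot":[0,0,-0.0191],"fingers":0},{"dp":[0,0,0],"delta_rot":[0,0,-0.0191],"fingers":0}]'
cat > chk.py <<'E'
from seg import *
p,d=manip.snapshot('top');im=p[:,:,::-1].copy();np.save('pics/c.npy',d);cv2.imwrite('pics/c.png',im)
hsv=cv2.cvtColor(im,cv2.COLOR_BGR2HSV).astype(int);H,S,V=hsv[...,0],hsv[...,1],hsv[...,2]
z=cloud('top',cv2.medianBlur(d,5))[...,2]
m=(S<50)&(V>110); print('block',rect(best(m,(212,236)),.023))
m=((S>135)&(H<25))|(V<95)|m; print('bpad',rect(best(m,(212,236)),.005))
m=(H>35)&(H<95)&(S>60); print('jar',circ(best(m,(269,254)),.055))
m=z>.03; print('jar z',circ(best(m,(269,254)),.055))
print('spool z',circ(best(m,(178,268)),.05))
cv2.imwrite('pics/cc.png',np.hstack([cv2.resize(im[195:295,155:305],None,fx=4,fy=4,interpolation=cv2.INTER_CUBIC)]))
E
python3 chk.py; python3 plan.py .5381 -.1717 .12 -46.8
```

```text
t: 19.12
tcp_pos: [0.5352, -0.1737, 0.1987]
tool_rot: [0.928, 0.373, -0.0, -0.001]
force: [0.0, 0.8, -0.3]
finger_gap: 0.503
gripper_force: 0.0
t: 20.12
tcp_pos: [0.5352, -0.1716, 0.1987]
tool_rot: [0.449, 0.894, 0.0, -0.001]
force: [-0.1, 0.5, -0.3]
finger_gap: 0.5
gripper_force: 0.0
block (array([0.5183, 0.1776]), (70.5, 54.9), 'long axis deg', 43.6)
bpad (array([0.519 , 0.1759]), (76.6, 63.6), 'long axis deg', 43.8)
jar (array([0.4778, 0.0525]), np.float64(0.053), np.float64(0.0008))
jar z (array([0.4786, 0.0531]), np.float64(0.0552), np.float64(0.0006))
spool z (array([0.4451, 0.2547]), np.float64(0.0366), np.float64(0.0006))
t 20.17 p [ 0.5352 -0.1716  0.1987] psi 126.87 tilt [-1.4e-03  8.0e-04 -1.0e+00] F [-0.4 -0.3  0.6] gap 0.502 gf 0.0
dp [-0.0039  0.0046  0.1574] rows 2.0 rz -0.0176 rows 1.0
```

View pics/cc.png

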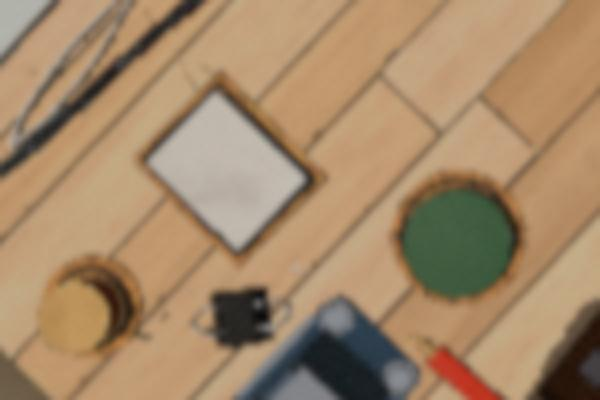

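Block (crop (232,168)), jar (458,240) and spool (75,315; lean is parallax) all measure within 1 mm of their pads' centres. Next is the tube: I refine its axis and centre.

```bash
python3 - <<'E'
from seg import *
for n in('top','scene'):
    im=cv2.imread(f'pics/{n}0.png');hsv=cv2.cvtColor(im,cv2.COLOR_BGR2HSV).astype(int);H,S,V=hsv[...,0],hsv[...,1],hsv[...,2]
    m=((H>14)&(H<30)&(S>165)&(V>70)).astype(np.uint8)
    uv=(375,222) if n=='top' else (349,208)
    c=best(m,uv); f=np.zeros_like(m);cv2.drawContours(f,[c[:,None]],-1,1,-1);v,u=np.nonzero(f)
    p=onplane(n,u,v,.037)[:,:2];e,w=np.linalg.eigh(np.cov(p.T));a=w[:,1];t=(p-p.mean(0))@a
    print(n,len(p),p.mean(0).round(4),'ang',(np.degrees(np.arctan(a[1]/a[0]))).round(1),'len',np.ptp(t).round(4),'mid',(p.mean(0)+a*(t.max()+t.min())/2).round(4))
E
```

```text
top 389 [ 0.5372 -0.171 ] ang -48.9 len 0.1172 mid [ 0.5378 -0.1717]Traceback (most recent call last):
  File "<stdin>", line 6, in <module>
  File "seg.py", line 6, in best
    return max(cs,key=lambda c:cv2.pointPolygonTest(c,uv,True))[:,0]
           ~~~^^^^^^^^^^^^^^^^^^^^^^^^^^^^^^^^^^^^^^^^^^^^^^^^^
ValueError: max() iterable argument is empty
```

```bash
python3 -m crank '[{"dp":[-0.003,0.004,0.03],"delta_rot":[0,0,0],"fingers":0},{"dp":[0,0,0.04],"delta_rot":[0,0,-0.0118],"fingers":0},{"dp":[0,0,0.04],"delta_rot":[0,0,0],"fingers":0},{"dp":[0,0,0.03],"delta_rot":[0,0,0],"fingers":0},{"dp":[0,0,0],"delta_rot":[0,0,0],"fingers":0},{"dp":[0,0,0],"delta_rot":[0,0,0],"fingers":0}]'
python3 plan.py .5376 -.1715 .091 -48.9
python3 - <<'E'
from h import *
p,d=manip.snapshot('scene');cv2.imwrite('pics/k.png',cv2.resize(p[150:310,260:420,::-1],None,fx=3.7,fy=3.7,interpolation=cv2.INTER_CUBIC))
E
```

```text
t: 20.67
tcp_pos: [0.5375, -0.1715, 0.1285]
tool_rot: [0.419, 0.908, 0.0, -0.001]
force: [0.5, -0.3, 0.7]
finger_gap: 0.499
gripper_force: 0.0
t 20.67 p [ 0.5375 -0.1715  0.1285] psi 130.48 tilt [-0.0025  0.0014 -1.    ] F [ 0.5 -0.3  0.7] gap 0.499 gf 0.0
dp [-0.0004  0.0003  0.075 ] rows 1.0 rz -0.0017 rows 1.0
```

View pics/k.png

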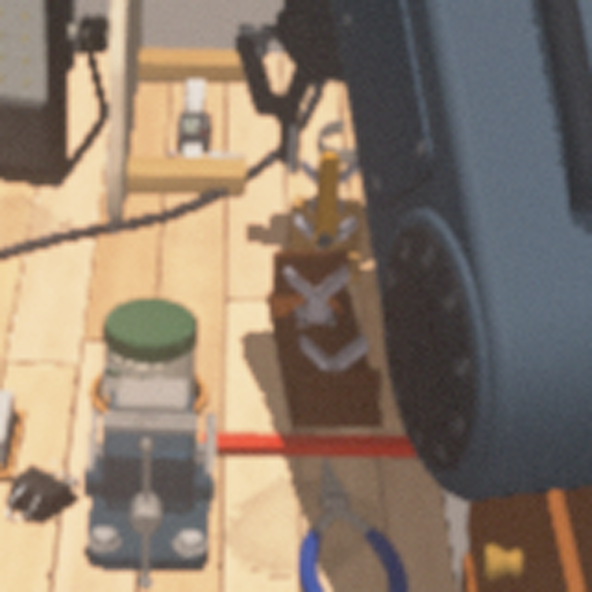

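The left finger (crop (290,140)) is left of and above the tube (330,195). Lowering and closing.

```bash
python3 -m crank '[{"dp":[0,0,0.03],"delta_rot":[0,0,-0.0015],"fingers":0},{"dp":[0,0,0.03],"delta_rot":[0,0,0],"fingers":0},{"dp":[0,0,0.014],"delta_rot":[0,0,0],"fingers":0},{"dp":[0,0,0],"delta_rot":[0,0,0],"fingers":0},{"dp":[0,0,0],"delta_rot":[0,0,0],"fingers":0}]'
python3 plan.py .5376 -.1715 .091 -48.9
```

```text
t: 21.13
tcp_pos: [0.5384, -0.1719, 0.0932]
tool_rot: [0.414, 0.91, -0.0, 0.0]
force: [-0.0, 0.3, 1.0]
finger_gap: 0.502
gripper_force: 0.0
t 21.13 p [ 0.5384 -0.1719  0.0932] psi 131.09 tilt [ 6.e-04 -3.e-04 -1.e+00] F [-0.   0.3  1. ] gap 0.502 gf 0.0
dp [ 0.0017 -0.0007  0.0044] rows 1.0 rz -0.0 rows 1.0
```

```bash
python3 -m crank '[{"dp":[0.0015,-0.0007,0.003],"delta_rot":[0,0,0],"fingers":-0.4},{"dp":[0,0,0],"delta_rot":[0,0,0],"fingers":-0.8},{"dp":[0,0,0],"delta_rot":[0,0,0],"fingers":-0.8},{"dp":[0,0,0],"delta_rot":[0,0,0],"fingers":-0.8},{"dp":[0,0,0],"delta_rot":[0,0,0],"fingers":-0.8},{"dp":[0,0,0],"delta_rot":[0,0,0],"fingers":-0.8}]' 40
python3 plan.py .5376 -.1715 .091 -48.9
python3 -m crank '[{"dp":[0,0,-0.01],"delta_rot":[0,0,0],"fingers":-0.8},{"dp":[0,0,-0.04],"delta_rot":[0,0,0],"fingers":-0.8},{"dp":[0,0,-0.05],"delta_rot":[0,0,0],"fingers":-0.8},{"dp":[0,0,-0.04],"delta_rot":[0,0,0],"fingers":-0.8},{"dp":[0,0,0],"delta_rot":[0,0,0],"fingers":-0.8},{"dp":[0,0,0],"delta_rot":[0,0,0],"fingers":-0.8}]'
python3 plan.py .434 -.056 .16 -40.3
```

```text
t: 21.63
tcp_pos: [0.5375, -0.1717, 0.0919]
tool_rot: [0.414, 0.91, -0.0, 0.0]
force: [-2.4, -0.3, 6.0]
finger_gap: 0.173
gripper_force: 39.0
t 21.63 p [ 0.5375 -0.1717  0.0919] psi 131.12 tilt [ 6.e-04 -6.e-04 -1.e+00] F [-2.4 -0.3  6. ] gap 0.173 gf 39.0
dp [0.0001 0.0004 0.0019] rows 1.0 rz 0.0001 rows 1.0
t: 22.13
tcp_pos: [0.5379, -0.1716, 0.1621]
tool_rot: [0.414, 0.91, -0.0, 0.001]
force: [0.2, 0.8, -1.2]
finger_gap: 0.172
gripper_force: 39.1
t 22.13 p [ 0.5379 -0.1716  0.1621] psi 131.11 tilt [ 0.0024 -0.0011 -1.    ] F [ 0.2  0.8 -1.2] gap 0.172 gf 39.1
dp [ 0.3108 -0.0046  0.0035] rows 4.0 rz -0.0239 rows 2.0
```

```bash
python3 -m crank '[{"dp":[0.03,0,0],"delta_rot":[0,0,0],"fingers":-0.8},{"dp":[0.06,-0.001,0],"delta_rot":[0,0,0],"fingers":-0.8},{"dp":[0.07,-0.001,0],"delta_rot":[0,0,0],"fingers":-0.8},{"dp":[0.07,-0.001,0],"delta_rot":[0,0,0],"fingers":-0.8},{"dp":[0.06,-0.001,0],"delta_rot":[0,0,0],"fingers":-0.8},{"dp":[0.02,0,0],"delta_rot":[0,0,0],"fingers":-0.8},{"dp":[0,0,0],"delta_rot":[0,0,-0.012],"fingers":-0.8},{"dp":[0,0,0],"delta_rot":[0,0,-0.012],"fingers":-0.8},{"dp":[0,0,0.05],"delta_rot":[0,0,0],"fingers":-0.8},{"dp":[0,0,0.03],"delta_rot":[0,0,0],"fingers":-0.8},{"dp":[0,0,0],"delta_rot":[0,0,0],"fingers":-0.8},{"dp":[0,0,0],"delta_rot":[0,0,0],"fingers":-0.8}]'
python3 plan.py .434 -.056 .092 -40.3
python3 - <<'E'
from seg import *
for n in('top','scene'):
    p,d=manip.snapshot(n);cv2.imwrite(f'pics/r_{n}.png',p[:,:,::-1])
    c=p[220:320,260:380] if n=='top' else p[200:310,290:410]
    globals()[n]=cv2.resize(c[:,:,::-1],(390,330),interpolation=cv2.INTER_CUBIC)
cv2.imwrite('pics/rc.png',np.hstack([top,scene]))
E
```

```text
t: 23.13
tcp_pos: [0.4335, -0.0559, 0.1201]
tool_rot: [0.344, 0.939, 0.0, -0.002]
force: [0.0, 0.1, -1.0]
finger_gap: 0.175
gripper_force: 39.1
t 23.13 p [ 0.4335 -0.0559  0.1201] psi 139.74 tilt [-0.0028  0.0012 -1.    ] F [ 0.   0.1 -1. ] gap 0.175 gf 39.1
dp [-0.001   0.0006  0.0561] rows 1.0 rz 0.0001 rows 1.0
```

View pics/rc.png

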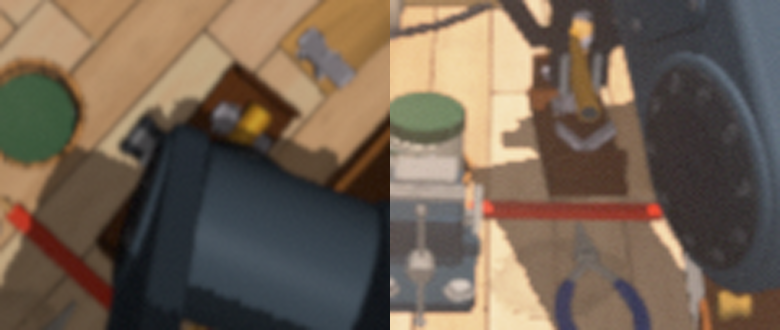

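The tube (right view (580,70)) is parallel to the rack above both saddles. Lowering into the V's.

```bash
python3 -m crank '[{"dp":[-0.001,0,0.02],"delta_rot":[0,0,0],"fingers":-0.8},{"dp":[0,0,0.02],"delta_rot":[0,0,0],"fingers":-0.8},{"dp":[0,0,0.008],"delta_rot":[0,0,0],"fingers":-0.8},{"dp":[0,0,0.004],"delta_rot":[0,0,0],"fingers":-0.8},{"dp":[0,0,0.002],"delta_rot":[0,0,0],"fingers":-0.8},{"dp":[0,0,0],"delta_rot":[0,0,0],"fingers":-0.8},{"dp":[0,0,0],"delta_rot":[0,0,0],"fingers":-0.8}]'
python3 plan.py .434 -.056 .092 -40.3
```

```text
t: 23.82
tcp_pos: [0.4345, -0.0564, 0.0946]
tool_rot: [0.344, 0.939, -0.0, 0.0]
force: [-0.8, -0.4, -1.4]
finger_gap: 0.171
gripper_force: 39.1
t 23.82 p [ 0.4345 -0.0564  0.0946] psi 139.76 tilt [ 7.e-04 -3.e-04 -1.e+00] F [-0.8 -0.4 -1.4] gap 0.171 gf 39.1
dp [ 0.0012 -0.0001  0.0051] rows 1.0 rz 0.0002 rows 1.0
```

```bash
python3 -m crank '[{"dp":[0.001,0,0.002],"delta_rot":[0,0,0],"fingers":-0.8},{"dp":[0,0,0.002],"delta_rot":[0,0,0],"fingers":-0.8},{"dp":[0,0,0],"delta_rot":[0,0,0],"fingers":-0.8},{"dp":[0,0,0],"delta_rot":[0,0,0],"fingers":-0.8}]'
python3 plan.py .434 -.056 .0915
python3 -m crank '[{"dp":[0,0,0.001],"delta_rot":[0,0,0],"fingers":-0.8},{"dp":[0,0,0],"delta_rot":[0,0,0],"fingers":-0.8},{"dp":[0,0,0],"delta_rot":[0,0,0],"fingers":-0.8}]'
python3 plan.py .434 -.056 .0915
```

```text
t: 24.15
tcp_pos: [0.4339, -0.0562, 0.0927]
tool_rot: [0.344, 0.939, -0.0, 0.0]
force: [-1.1, -1.9, 4.2]
finger_gap: 0.169
gripper_force: 39.7
t 24.15 p [ 0.4339 -0.0562  0.0927] psi 139.77 tilt [ 4.e-04 -5.e-04 -1.e+00] F [-1.1 -1.9  4.2] gap 0.169 gf 39.7
dp [0.     0.0004 0.0023] rows 1.0 rz 0 rows 0.0
t: 24.4
tcp_pos: [0.4338, -0.0563, 0.0925]
tool_rot: [0.344, 0.939, -0.0, 0.0]
force: [-2.1, -2.5, 9.6]
finger_gap: 0.169
gripper_force: 40.2
t 24.4 p [ 0.4338 -0.0563  0.0925] psi 139.77 tilt [ 6.e-04 -6.e-04 -1.e+00] F [-2.1 -2.5  9.6] gap 0.169 gf 40.2
dp [0.     0.0006 0.0019] rows 1.0 rz 0 rows 0.0
```

```bash
python3 -m crank '[{"dp":[0,0,0],"delta_rot":[0,0,0],"fingers":-0.5},{"dp":[0,0,0],"delta_rot":[0,0,0],"fingers":-0.2},{"dp":[0,0,0],"delta_rot":[0,0,0],"fingers":0},{"dp":[0,0,0],"delta_rot":[0,0,0],"fingers":0},{"dp":[0,0,0],"delta_rot":[0,0,0],"fingers":0},{"dp":[0,0,-0.03],"delta_rot":[0,0,0],"fingers":0},{"dp":[0,0,-0.06],"delta_rot":[0,0,0],"fingers":0},{"dp":[0,0,-0.08],"delta_rot":[0,0,0],"fingers":0},{"dp":[0,0,-0.08],"delta_rot":[0,0,0],"fingers":0},{"dp":[0,0,-0.08],"delta_rot":[0,0,0],"fingers":0},{"dp":[0,0,-0.08],"delta_rot":[0,0,0],"fingers":0}]'
python3 -m crank '[{"dp":[-0.04,-0.056,0],"delta_rot":[0,0,0],"fingers":0},{"dp":[-0.044,-0.062,0],"delta_rot":[0,0,0],"fingers":0},{"dp":[-0.044,-0.062,0],"delta_rot":[0,0,0],"fingers":0},{"dp":[-0.044,-0.062,0],"delta_rot":[0,0,0],"fingers":0},{"dp":[-0.044,-0.062,0],"delta_rot":[0,0,0],"fingers":0},{"dp":[-0.044,-0.062,0],"delta_rot":[0,0,0],"fingers":0},{"dp":[-0.044,-0.062,0],"delta_rot":[0,0,0],"fingers":0},{"dp":[-0.044,-0.062,0],"delta_rot":[0,0,0],"fingers":0},{"dp":[-0.02,-0.03,0],"delta_rot":[0,0,0],"fingers":0},{"dp":[0,0,0],"delta_rot":[0,0,0],"fingers":0},{"dp":[0,0,0],"delta_rot":[0,0,0],"fingers":0}]'
cat >> chk.py <<'E'
m=((H>14)&(H<30)&(S>165)&(V>70)).astype(np.uint8);c=best(m,(321,274));print('tube',rect(c,.037))
p2,d2=manip.snapshot('scene');im2=p2[:,:,::-1];cv2.imwrite('pics/f_scene.png',im2)
cv2.imwrite('pics/fc.png',np.hstack([cv2.resize(im[190:320,155:355],(460,300),interpolation=cv2.INTER_CUBIC),cv2.resize(im2[190:320,200:380],(340,300),interpolation=cv2.INTER_CUBIC)]))
E
python3 chk.py
```

```text
t: 25.32
tcp_pos: [0.4332, -0.0556, 0.2985]
tool_rot: [0.344, 0.939, 0.0, -0.0]
force: [1.4, -0.9, -0.3]
finger_gap: 0.502
gripper_force: 0.0
t: 26.23
tcp_pos: [0.4529, -0.3167, 0.3017]
tool_rot: [0.393, 0.91, 0.124, 0.048]
force: [51.6, 80.6, 20.9]
finger_gap: 0.498
gripper_force: 48.1
block (array([0.5179, 0.1771]), (69.0, 54.8), 'long axis deg', 43.8)
bpad (array([0.5196, 0.1766]), (78.1, 63.7), 'long axis deg', 43.6)
jar (array([0.4778, 0.0523]), np.float64(0.0531), np.float64(0.0007))
jar z (array([0.4786, 0.0532]), np.float64(0.0551), np.float64(0.0006))
spool z (array([0.4451, 0.2546]), np.float64(0.0366), np.float64(0.0007))
tube (array([ 0.4332, -0.0564]), (123.7, 19.0), 'long axis deg', -40.5)
```

View pics/fc.png

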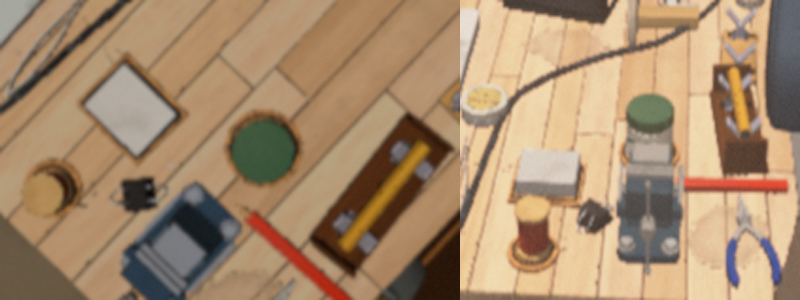

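All four things look well placed, but the gripper has run into the furniture on the right (about 98 N at the wrist). I back out the way I came.

```bash
python3 -m crank '[{"dp":[0.044,0.062,0],"delta_rot":[0,0,0],"fingers":0},{"dp":[0.044,0.062,0],"delta_rot":[0,0,0],"fingers":0},{"dp":[0.044,0.062,0],"delta_rot":[0,0,0],"fingers":0},{"dp":[0.044,0.062,0],"delta_rot":[0,0,0],"fingers":0}]'
python3 -m crank '[{"dp":[0,0,0],"delta_rot":[0,0,0],"fingers":0},{"dp":[0,0,0],"delta_rot":[0,0,0],"fingers":0},{"dp":[0,0,0],"delta_rot":[0,0,0],"fingers":0},{"dp":[0,0,0],"delta_rot":[0,0,0],"fingers":0}]'
python3 plan.py .45 -.2 .3
```

```text
t: 26.67
tcp_pos: [0.4209, -0.218, 0.297]
tool_rot: [0.342, 0.94, 0.0, 0.001]
force: [0.5, -0.3, -0.3]
finger_gap: 0.505
gripper_force: 0.0
t: 27.0
tcp_pos: [0.4195, -0.2233, 0.2967]
tool_rot: [0.345, 0.939, -0.0, 0.0]
force: [0.3, -0.3, 1.1]
finger_gap: 0.504
gripper_force: 0.0
t 27.0 p [ 0.4195 -0.2233  0.2967] psi 139.67 tilt [ 5.e-04 -9.e-04 -1.e+00] F [ 0.3 -0.3  1.1] gap 0.504 gf 0.0
dp [-0.0164  0.075  -0.0067] rows 1.0 rz 0 rows 0.0
```

```bash
python3 - <<'E'
from seg import *
a=cv2.imread('pics/scene0.png');p,d=manip.snapshot('scene');b=p[:,:,::-1].copy()
cv2.imwrite('pics/g.png',np.hstack([cv2.resize(b[225:315,215:285],(560,560)[:1]+(600,),interpolation=cv2.INTER_CUBIC)]))
hs=lambda i:[c.astype(int) for c in cv2.split(cv2.cvtColor(i,cv2.COLOR_BGR2HSV))]
H,S,V=hs(a); m=((S>135)&(H<25))|(V<70)
print('bpad0',rect(best(m,(246,269)),.005,'scene')); print('spad0',circ(best(m,(239,298)),.005,'scene'))
H,S,V=hs(b)
for t in(130,150,165,175): 
    try: print(t,'blocktop',rect(best((S<60)&(V>t),(242,262)),.023,'scene'))
    except Exception as e: print(t,e)
m=(S<150)&(V>120)&(H>8); 
print('hsv spool top',cv2.cvtColor(b,cv2.COLOR_BGR2HSV)[270:300:3,231])
E
```

```text
bpad0 (array([0.5179, 0.1798]), (72.4, 61.6), 'long axis deg', 41.2)
spad0 (array([0.4467, 0.2541]), np.float64(0.0356), np.float64(0.0018))
130 blocktop (array([0.5119, 0.1819]), (77.1, 69.7), 'long axis deg', -42.9)
150 blocktop (array([0.5183, 0.177 ]), (71.4, 59.4), 'long axis deg', 43.2)
165 blocktop (array([0.5188, 0.1758]), (69.2, 58.7), 'long axis deg', 47.1)
175 blocktop (array([0.5192, 0.1764]), (70.2, 57.6), 'long axis deg', 44.3)
hsv spool top [[ 16  38 140]
 [ 12  50 139]
 [ 16 117 186]
 [ 18 114 233]
 [ 17 116 231]
 [ 14 117 161]
 [  7 123 126]
 [  8 136 150]
 [  8 157 156]
 [ 12 137 190]]
```

View pics/g.png

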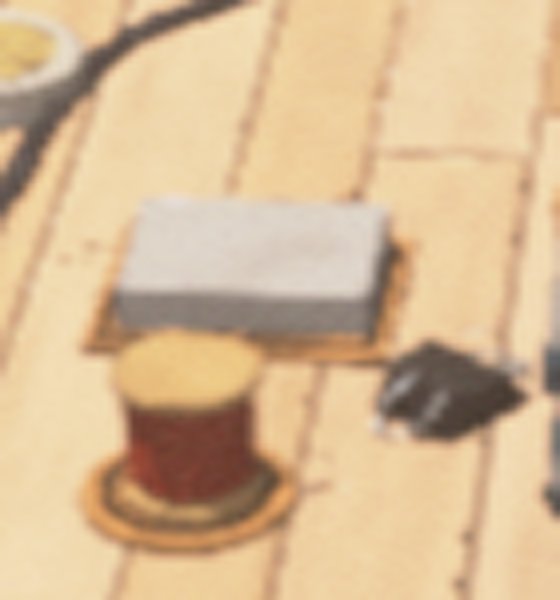

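The spool sits in its ring (centre (190,490) on pad (190,495)). The block lies within the rectangle, with roughly equal margins left and right (left about (100,340), right about (395,300)). Handing in.

```bash
python3 -c "
from station import manip
print(manip.sign_off())"
```

```text
the job is handed in; nothing more can be done
None
```

The jar, spool, block and tube are all in their places and released, each measuring about 1 mm or less from centre, and the job is handed in at about 27 s; but while retracting after the last placement the gripper hit the furniture on the right, with about 98 N at the wrist and 48 N on a finger pad. That is under the 120 N wrist limit, but I could not confirm whether the arm or gripper body passed its 40 N limit.

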